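# Click the bench hold-down shut on the walnut block

### The arm

A 6-joint arm with a two-finger parallel gripper is mounted at the origin on a cart in front of the work surface, level with it; the furniture and walls round the work are solid. World frame = base frame: x ahead of the robot, y to its left, z up, the work surface at z = 0. Lengths are in m, angles in rad, forces in N, time in s.
With the tool pointing down it reaches from about 0.3 to 0.875 m from the base axis. Payload 6.4 kg.
Tool frame: the origin (TCP) lies between the finger pads; the fingertips stand 25 mm ahead of it and the grasp point (between the pads) lies 6 mm ahead of it; z points along the fingers, y is the line along which they close (so a half turn about z gives the same grasp; the last joint's range is limited). The gripper opens to 88 mm and grips with 3 to 60 N. Pads are 18 mm wide; open, the fingers measure 123 mm over their backs; the gripper's body (75 mm by 187 mm) begins 45 mm behind the grasp point.
Start: joints at [0.903, 0.181, 1.607, -0, 1.354, -0.206], TCP at [0.256, 0.515, 0.264] pointing down, gripper open.
Joint ranges: [-2.99, 2.99], [-0.89, 2.07], [0.3, 2.58], [-1.14, 4.28], [0, 2.63], [-3.12, 3.12]. Speed limits (rad/s): [2.57, 2.57, 3.01, 3.14, 3.14, 3.14].

### API

Orientations are given as a 3x3 rotation matrix whose columns are the frame's x, y, z axes.
In Python, from cell import manip, cams gives the robot as it stands.
- The arm moves only by the shell command python3 -m creep 'ROWS'. ROWS is JSON, a list of rows, each a list of 5 numbers: the finger opening in mm, from 0 to 88.1, then the shift along the tool's x, y, z in units of 30 mm (1.0 is 30 mm), then the turn about the tool's z in units of 10 degrees (1.0 is 10 degrees). In form: [[hand, x, y, z, turn], ...]. A call has 1 to 5 rows; each row shifts and turns the commanded pose from where the row before left it, along the tool's axes as they then stand; what a row does not reach is not made up. A row lasts 1/8 s, in which the tool goes at most 62.5 mm and 10.7 degrees, less where a joint would pass 70% of its speed; a pose out of reach is approached as far as the arm can. A call is refused whole if a number of a shift passes 1 or a number of a turn 1, either way. A call with a gripper value outside its range is refused whole. The fingers move at their own pace and stop on an object; the grip force is fixed at half the most. Time passes only in rows, so rows that do not move let the fingers close. It gives the time, the measured TCP pose, the force, the opening and the grip force at its end, in the units of the state.
- manip.sense(): the state, without advancing time (a new reading comes with each control period).
- cams.read_camera(name): name is "scene" or "top"; returns a dict with "image" (420x560x3 uint8, red, green, blue), "fx", "fy", "cx", "cy" (pixels), "R" (3x3) and "t" (3): a world point X has camera coordinates R X + t. Camera axes: x right, y down, z forward; pixel columns grow to the right and rows downward; lengths in m; the calibration is good to about 2 mm. A picture is of the moment at which its call begins. There is no depth.
- manip.sign_off(): hands the job in; it is judged then, once.
The state is a dict: "time_s": time; "joint_positions": joint angles; "qvel": joint speeds; "joint_efforts": joint torques, N m; "ee_pos": TCP position; "orientation": TCP orientation; "ft_force": force on the tool from outside, world axes, zero at the start; "wrist_torque": the same for the moment, N m; "gripper_width": finger opening in m; "grip_force": force on a finger pad.
Only numpy, scipy, OpenCV 4.12 (cv2) and the standard library are available. Lean on these libraries where they do the work, as an engineer would, in place of code of your own. Each camera call takes 0.05 s, during which the arm holds its last target. There are 200 camera calls.

### The job

Two identical hold-down clamps are screwed to the bench, and one of them has a small walnut block lying in its nest. Lock that one: turn its black bar knob clockwise, as seen from above, until it clicks past its detent and stays there by itself. Leave the empty clamp's knob as it is and the block in its nest.

Things in the scene. Friction and masses are not known exactly. Their poses are not given: they have to be found in the camera images.
- clamp_grip (a point): Grip point on the vertical axis of the black bar knob of the clamp holding the block, 92 mm above the bench. Bar 44 long, 14 thick, 42 mm high (top 15 mm above this point); the steel disc under it (43 mm wide) is 26 mm below this point, grey housing and arm 32 mm and more below. Turns with the knob: x along the bar, y across it, z up. The clamp is fixed; nothing on it is higher than the knob.
- clamp_knob (a joint): Turn of that knob, rad: 0 open (start), growing clockwise seen from above. The over-centre detent resists with about 0.1 N m at first, less towards its crest at 0.53; past it the knob snaps on to its stop at 1.05 (locked). Let go before the crest it springs back to 0. Turning lowers the rubber foot 4 mm onto the block.
- spare_knob (a joint): Turn of the knob of the other, empty clamp, of the same make and values: 0 open, to be left so.
- block_center (a point): Centre of the loose walnut block, 35 x 63 x 23 mm, lying in the nest of the clamp to be locked (plate 90 x 190 mm), under its foot; about 20 mm above the bench and 92 mm from the knob's axis. x across the block, y along it.

How it is judged:
At the end, for the whole second after the job is handed in: The knob of the clamp holding the walnut block rests past its detent (above 0.9 rad), the empty clamp's knob is still open (below 0.2 rad), and the block is within 15 mm of where it lay (value of joint clamp_knob above 0.9 rad and value of joint spare_knob below 0.2 rad and distance of block_center from where it was at the start of the episode below 0.015 m); the robot touches nothing.
It fails at once if the empty clamp's knob is turned (over 0.35 rad) (value of joint spare_knob above 0.35 rad).
It also fails if it takes over 29 s, if anything falls off the work surface, if the arm or the gripper's body presses on something with over 40 N, if the wrist force passes 120 N, or if a joint passes its speed limit or range.

## Working session

There is one attempt and no reset: what is moved stays moved. The work goes in short steps, Python scripts to look and compute and a shell command to move; the robot and the scene stay as the last step left them, time stands still between calls to the robot, and variables do not carry over. Pictures are saved under pics/ and viewed, at most 10 in all, crops included, and the job is handed in when it is done.

```bash
mkdir -p pics; python3 - <<'E'
from cell import manip, cams
import cv2,pickle
d={}
for n in("scene","top"):
    c=cams.read_camera(n);d[n]=c
    cv2.imwrite(f"pics/{n}0.png",c["image"][:,:,::-1])
    print(n,c["fx"],c["cx"],c["cy"],c["R"],c["t"])
pickle.dump(d,open("v0.pkl","wb"))
s=manip.sense();print(s["ee_pos"],s["orientation"],s["time_s"])
E
```

```text
scene 485.65334387412196 280.5198058795986 203.9145010750652 [[ 0.77762252 -0.62861818 -0.01193302]
 [-0.27466318 -0.32257281 -0.90581837]
 [ 0.56556462  0.70766233 -0.42349815]] [-0.36794538  0.26059907  0.62525798]
top 396.4877704201053 282.9112432627811 210.57092296272174 [[ 0.02044251 -0.99975305 -0.00871455]
 [-0.98043336 -0.01833904 -0.19599514]
 [ 0.19578693  0.01255067 -0.98056614]] [0.07105651 0.54005152 0.83168777]
[0.25588117 0.51441901 0.26290533] [[-8.95255927e-01  4.45551148e-01 -1.00028126e-03]
 [ 4.45552143e-01  8.95255111e-01 -1.25441110e-03]
 [ 3.36602603e-04 -1.56869643e-03 -9.99998713e-01]] 0.1
```

View pics/scene0.png

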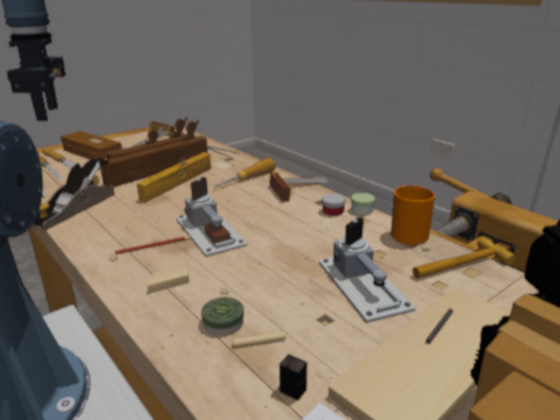

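View pics/top0.png

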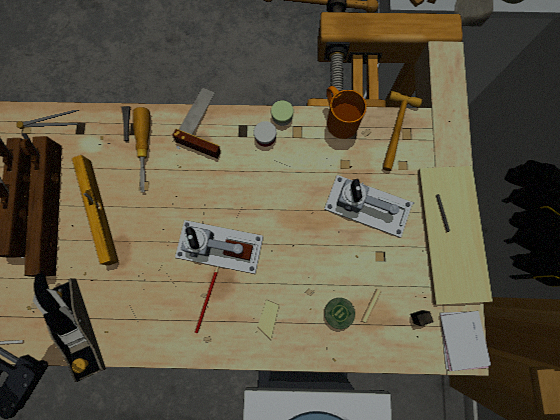

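The walnut block lies in the left clamp in both views. In the top view its knob is near (195,238) and the block near (238,250). In the scene view its knob is near (200,190). The empty clamp is the right one.

```bash
cat > h.py <<'E'
import numpy as np
def ray(c,u,v,z):
    d=c["R"].T@np.array([(u-c["cx"])/c["fx"],(v-c["cy"])/c["fy"],1]);o=-c["R"].T@c["t"]
    return o+d*(z-o[2])/d[2]
def proj(c,X):
    p=c["R"]@X+c["t"];return np.array([c["fx"]*p[0]/p[2]+c["cx"],c["fy"]*p[1]/p[2]+c["cy"]])
E
python3 - <<'E'
import pickle,cv2,numpy as np
from h import *
d=pickle.load(open("v0.pkl","rb"))
def blob(n,x0,x1,y0,y1,th):
    im=d[n]["image"][y0:y1,x0:x1]; m=(im.max(2)<th).astype(np.uint8)
    k,l,s,c=cv2.connectedComponentsWithStats(m); i=1+np.argmax(s[1:,4])
    ys,xs=np.where(l==i);P=np.stack([xs+x0,ys+y0],1).astype(np.float32)
    print(n,s[i],c[i]+[x0,y0],cv2.minAreaRect(P)); return P
for th in (40,60):
    P=blob("top",178,215,220,258,th); blob("scene",185,215,172,205,th)
    q=cv2.boxPoints(cv2.minAreaRect(P))
    print([ray(d["top"],*p,0.1)[:2].round(4) for p in q], ray(d["top"],*P.mean(0),0.1))
# plate corners via bright mask
t=d["top"]["image"]
im=t[215:285,165:275]
m=((im.min(2)>120)&(np.ptp(im.astype(int),axis=2)<25)).astype(np.uint8)
m=cv2.morphologyEx(m,cv2.MORPH_CLOSE,np.ones((5,5)))
cs=max(cv2.findContours(m,0,2)[0],key=cv2.contourArea)+np.array([165,215])
r=cv2.minAreaRect(cs);print("plate",[ray(d["top"],*p,0.006)[:2].round(4) for p in cv2.boxPoints(r)],ray(d["top"],*r[0],.006))
a=cv2.resize(t[215:280,165:275],None,fx=7,fy=7,interpolation=2)[:,:,::-1]
s=cv2.resize(d["scene"]["image"][170:255,170:250],None,fx=6,fy=6,interpolation=2)[:,:,::-1]
cv2.imwrite("pics/ca.png",a);cv2.imwrite("pics/cs.png",s)
E
```

```text
top [  8   7  13  22 156] [192.22435897 238.03846154] ((191.8113250732422, 237.83966064453125), (22.389768600463867, 8.51635456085205), 74.05460357666016)Traceback (most recent call last):
  File "<stdin>", line 10, in <module>
  File "<stdin>", line 6, in blob
    return _wrapfunc(a, 'argmax', axis=axis, out=out, **kwds)
    return bound(*args, **kwds)
ValueError: attempt to get argmax of an empty sequence
```

```bash
python3 - <<'E'
import pickle,cv2,numpy as np
from h import *
d=pickle.load(open("v0.pkl","rb"))
def blob(n,x0,x1,y0,y1,th):
    im=d[n]["image"][y0:y1,x0:x1]; m=(im.max(2)<th).astype(np.uint8)
    k,l,s,c=cv2.connectedComponentsWithStats(m)
    if k<2: print(n,th,"none");return
    i=1+np.argmax(s[1:,4])
    ys,xs=np.where(l==i);P=np.stack([xs+x0,ys+y0],1).astype(np.float32)
    print(n,th,s[i],c[i]+[x0,y0],cv2.minAreaRect(P)); return P
for th in (40,60,80):
    P=blob("top",178,215,220,258,th); blob("scene",185,215,172,205,th)
    q=cv2.boxPoints(cv2.minAreaRect(P))
    print([ray(d["top"],*p,0.107)[:2].round(4) for p in q], ray(d["top"],*P.mean(0),0.1))
t=d["top"]["image"]
im=t[215:285,165:275]
m=((im.min(2)>120)&(np.ptp(im.astype(int),axis=2)<25)).astype(np.uint8)
m=cv2.morphologyEx(m,cv2.MORPH_CLOSE,np.ones((5,5)))
cs=max(cv2.findContours(m,0,2)[0],key=cv2.contourArea)+np.array([165,215])
r=cv2.minAreaRect(cs);print("plate",[ray(d["top"],*p,0.006)[:2].round(4) for p in cv2.boxPoints(r)],ray(d["top"],*r[0],.006))
a=cv2.resize(t[215:280,165:275],None,fx=7,fy=7,interpolation=2)[:,:,::-1]
s=cv2.resize(d["scene"]["image"][170:255,170:250],None,fx=6,fy=6,interpolation=2)[:,:,::-1]
cv2.imwrite("pics/ca.png",a);cv2.imwrite("pics/cs.png",s)
E
```

```text
top 40 [  8   7  13  22 156] [192.22435897 238.03846154] ((191.8113250732422, 237.83966064453125), (22.389768600463867, 8.51635456085205), 74.05460357666016)
scene 40 none
[array([0.4866, 0.2848]), array([0.4918, 0.268 ]), array([0.4472, 0.2524]), array([0.442, 0.269])] [0.46726025 0.26930142 0.1       ]
top 60 [  8   7  15  23 173] [192.24277457 238.16184971] ((191.923095703125, 237.8846435546875), (23.139942169189453, 9.08108139038086), 70.34617614746094)
scene 60 [  7   7  14  21 215] [198.68372093 188.53023256] ((198.5, 189.0), (20.0, 13.0), 90.0)
[array([0.486 , 0.2866]), array([0.4927, 0.2692]), array([0.4476, 0.2501]), array([0.441 , 0.2674])] [0.46700195 0.26924594 0.1       ]
top 80 [  7   3  18  27 203] [191.98522167 237.42857143] ((191.04672241210938, 236.2751007080078), (28.176471710205078, 11.117647171020508), 61.927513122558594)
scene 80 [  6   6  16  23 259] [198.5984556  188.66409266] ((198.78172302246094, 188.94418334960938), (21.374114990234375, 14.961880683898926), 85.91438293457031)
[array([0.4901, 0.2957]), array([0.5016, 0.276 ]), array([0.4501, 0.2451]), array([0.4389, 0.2647])] [0.46853146 0.26988604 0.1       ]
plate [array([0.4344, 0.3299]), array([0.5229, 0.3187]), array([0.4887, 0.1294]), array([0.4016, 0.1439])] [0.46138434 0.23006012 0.006     ]
```

View pics/ca.png

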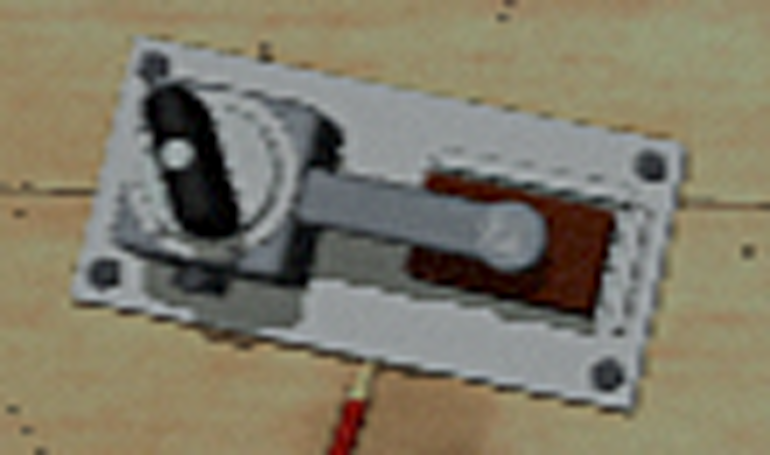

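View pics/cs.png

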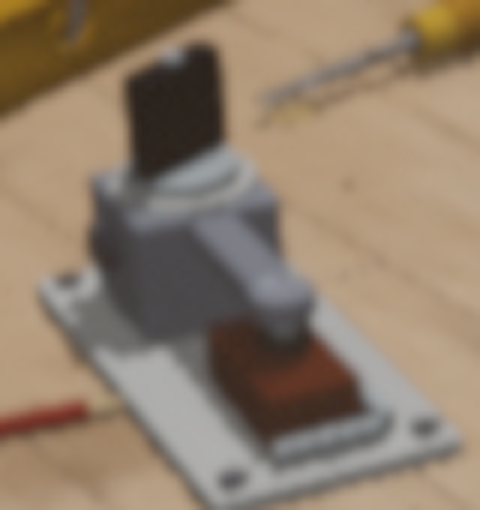

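The enlarged top view shows the black bar with a white dot at its top centre, near image pixel (190,237). The bar slants slightly, and its lower right-hand flank is also in view. The scene crop shows the same dot near (199,179), and the block under the foot.

```bash
python3 - <<'E'
import pickle,numpy as np
from h import *
from scipy.optimize import least_squares
d=pickle.load(open("v0.pkl","rb"))
a=np.array([165+178.5/7-.5,215+153.5/7-.5]);b=np.array([170+175.5/6-.5,170+57/6-.5])
r=least_squares(lambda X:np.r_[proj(d["top"],X)-a,proj(d["scene"],X)-b],[.46,.27,.107]);print(r.x,r.fun)
k=ray(d["top"],*a,.107);print(k)
# bar edge directions in crop px
for e in ([(150,110),(180,230)],[(205,100),(238,215)]):
    p=[ray(d["top"],165+x/7,215+y/7,.1) for x,y in e];v=p[0]-p[1];print(np.degrees(np.arctan2(v[1],v[0])))
from cell import manip
s=manip.sense();R=s["orientation"];print(R.T@(k-s["ee_pos"])/.03)
E
```

```text
[0.46984232 0.27234467 0.10703093] [ 0.05248107 -0.09028673 -0.10748432  0.0090256 ]
[0.46965592 0.27244884 0.107     ]
17.653221451863068
19.35022554930581
[-9.9748642  -4.03776271  5.19982758]
```

```bash
python3 -m creep '[[60,-1,-0.4,0,0],[60,-1,-0.4,0,0],[60,-1,-0.4,0,0],[60,-1,-0.4,0,0],[60,-1,-0.4,0,0]]'; python3 -m creep '[[60,-1,-0.4,0,0],[60,-1,-0.4,0,0],[60,-1,-0.4,0,0],[60,-1,-0.4,0,0],[60,-1,-0.4,0,0]]';  python3 -m creep '[[60,0,0,0.5,-0.9],[60,0,0,0.5,-0.9],[60,0,0,0.5,-0.9],[60,0,0,0.5,-0.9],[60,0,0,0.5,-0.95]]'; cat > chk.py <<'E'
from cell import manip
import numpy as np
s=manip.sense();R=s["orientation"];g=np.array([.4698,.2724,.098])
print(s["time_s"],s["ee_pos"].round(4) if hasattr(s["ee_pos"],"round") else s["ee_pos"],"shift",(np.array(R).T@(g-s["ee_pos"])/.03).round(2),"yang",np.degrees(np.arctan2(R[1][1],R[0][1])),s["gripper_width"],s["ft_force"])
E
python3 chk.py
```

```text
time_s: 0.72
ee_pos: [0.3641, 0.3932, 0.2633]
orientation: [[-0.895, 0.446, -0.001], [0.446, 0.895, -0.0], [0.0, -0.001, -1.0]]
ft_force: [-0.2, -0.7, 0.3]
gripper_width: 0.0601
grip_force: 0.0
time_s: 1.35
ee_pos: [0.4717, 0.2728, 0.2633]
orientation: [[-0.895, 0.446, -0.001], [0.446, 0.895, -0.0], [0.001, -0.0, -1.0]]
ft_force: [-0.2, 0.0, -0.8]
gripper_width: 0.0599
grip_force: 0.0
time_s: 1.98
ee_pos: [0.471, 0.2736, 0.1878]
orientation: [[-0.944, -0.331, -0.001], [-0.331, 0.944, -0.0], [0.001, 0.0, -1.0]]
ft_force: [0.2, -0.0, 0.6]
gripper_width: 0.06
grip_force: 0.0
1.975 [0.471  0.2736 0.1878] shift [ 0.05 -0.02  2.99] yang 109.34421409399532 0.06002614023217323 [ 0.21350305 -0.03663457  0.63144897]
```

Already aligned, so I'll descend, then close.

```bash
python3 -m creep '[[60,0.05,0,0.8,0],[60,0,0,0.8,0],[60,0,0,0.7,0],[60,0,0,0.65,0],[60,0,0,0,0]]'; python3 chk.py; python3 - <<'E'
from cell import cams
import cv2,numpy as np
a=cams.read_camera("scene")["image"][130:250,130:270];b=cams.read_camera("top")["image"][190:310,130:270]
cv2.imwrite("pics/pre.png",np.hstack([cv2.resize(x,(390,334)) for x in(a,b)])[:,:,::-1])
E
```

```text
time_s: 2.6
ee_pos: [0.4683, 0.2727, 0.0984]
orientation: [[-0.945, -0.326, -0.004], [-0.326, 0.945, -0.001], [0.004, 0.0, -1.0]]
ft_force: [-0.6, -0.1, -0.4]
gripper_width: 0.0598
grip_force: 0.0
2.6 [0.4683 0.2727 0.0984] shift [-0.04 -0.03  0.01] yang 109.03935560219439 0.059769557821637294 [-0.6179345  -0.1449868  -0.38982894]
```

View pics/pre.png

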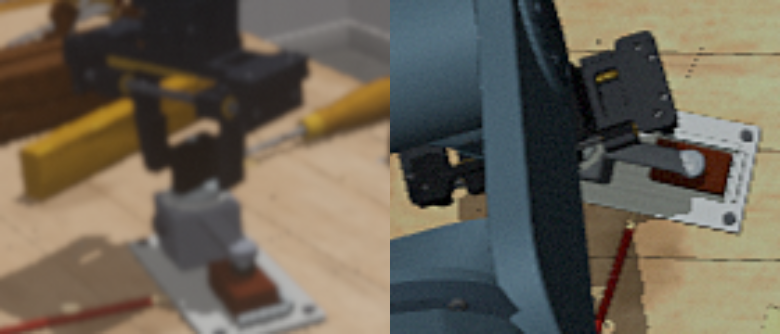

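The fingers straddle the bar (left half, about (195,160)) and stand clear of the disc. Next I'll close them.

```bash
python3 -m creep '[[8,0,0,0,0],[8,0,0,0,0],[8,0,0,0,0],[8,0,0,0,0],[8,0,0,0,0]]'; python3 chk.py
```

```text
time_s: 3.32
ee_pos: [0.4697, 0.2738, 0.1003]
orientation: [[-0.945, -0.326, -0.0], [-0.326, 0.945, 0.001], [-0.0, 0.001, -1.0]]
ft_force: [-0.1, 0.1, 1.6]
gripper_width: 0.0137
grip_force: 30.0
3.325 [0.4697 0.2738 0.1003] shift [ 0.01 -0.04  0.08] yang 109.0213711432012 0.01366025390940653 [-0.06768882  0.13391574  1.5630333 ]
```

Gripped at 14 mm with 30 N. Positive turn about the downward tool z is clockwise from above, so I'll turn that way.

```bash
python3 -m creep '[[8,0,0,0,0.9],[8,0,0,0,0.9],[8,0,0,0,0.9],[8,0,0,0,0.9],[8,0,0,0,0.9]]'; python3 chk.py; python3 -c "
from cell import manip;print(manip.sense()['wrist_torque'])"
```

```text
time_s: 3.95
ee_pos: [0.4697, 0.2734, 0.1003]
orientation: [[-0.897, 0.442, -0.0], [0.442, 0.897, 0.0], [0.0, 0.0, -1.0]]
ft_force: [-1.0, -0.1, 1.9]
gripper_width: 0.0144
grip_force: 30.0
3.95 [0.4697 0.2734 0.1003] shift [-0.02 -0.03  0.08] yang 63.75154250346788 0.014358350947533198 [-1.00623395 -0.06904421  1.89701143]
[-0.01871181  0.14919633 -0.04545077]
```

```bash
python3 -m creep '[[8,0,0,0,0.8],[8,0,0,0,0.7],[8,0,0,0,0],[8,0,0,0,0]]'; python3 chk.py; python3 -m creep '[[60,0,0,0,0],[60,0,0,0,0],[60,0,0,0,0],[60,0,0,0,0]]'; python3 -m creep '[[60,0,0,-0.8,0],[60,0,0,-1,0],[60,0,0,-1,0],[60,0,0,-1,0],[60,0,0,-1,0]]'
```

```text
time_s: 4.45
ee_pos: [0.4697, 0.2733, 0.1003]
orientation: [[-0.757, 0.654, -0.0], [0.654, 0.757, 0.0], [0.0, -0.0, -1.0]]
ft_force: [-3.5, -0.4, 3.6]
gripper_width: 0.0139
grip_force: 30.0
4.45 [0.4697 0.2733 0.1003] shift [-0.02 -0.02  0.08] yang 49.176594125765185 0.013898712779492837 [-3.51300069 -0.37827223  3.55845113]
time_s: 4.95
ee_pos: [0.4699, 0.2732, 0.1002]
orientation: [[-0.755, 0.655, 0.0], [0.655, 0.755, -0.0], [-0.0, 0.0, -1.0]]
ft_force: [0.2, 1.0, -0.5]
gripper_width: 0.0513
grip_force: 0.0
time_s: 5.58
ee_pos: [0.4698, 0.2732, 0.2452]
orientation: [[-0.755, 0.655, 0.0], [0.655, 0.755, 0.0], [-0.0, 0.0, -1.0]]
ft_force: [0.5, 0.6, -0.1]
gripper_width: 0.0602
grip_force: 0.0
```

```bash
python3 -m creep '[[60,1,0,0,0],[60,1,0,0,0],[60,1,0,0,0],[60,1,0,0,0],[60,1,0,0,0]]' | head -2;  python3 -m creep '[[60,1,0,0,0],[60,1,0,0,0],[60,0.5,0,0,0],[60,0,0,0,0]]' | head -2; python3 - <<'E'
from cell import cams
import cv2,numpy as np
a=cams.read_camera("scene")["image"][150:270,150:290];b=cams.read_camera("top")["image"][190:310,150:290]
cv2.imwrite("pics/post.png",np.hstack([cv2.resize(x,(390,334),interpolation=2) for x in(a,b)])[:,:,::-1])
E
```

```text
time_s: 6.2
ee_pos: [0.3558, 0.3721, 0.2442]
time_s: 6.7
ee_pos: [0.2996, 0.421, 0.2442]
```

View pics/post.png

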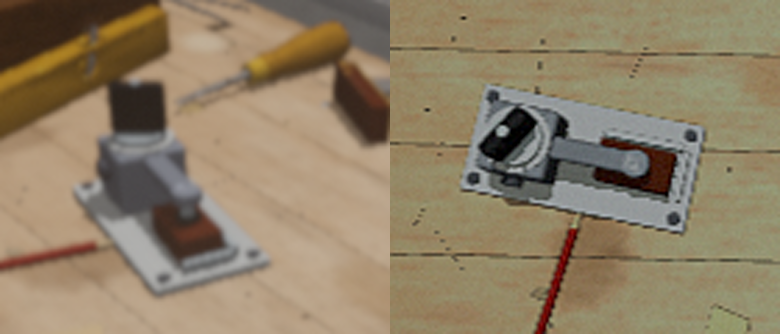

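The bar now runs from about (485,155) to (530,110) in the right half. That is about 60° clockwise of where it started, and it stays there on its own. The block is still in its nest and the arm is clear.

```bash
python3 -c "
from cell import manip;print(manip.sign_off())"
```

```text
the job is handed in; nothing more can be done
None
```

I turned the knob of the clamp holding the walnut block about 60° clockwise to its locked position, where it stayed after release; the block is still in its nest, the empty clamp was never touched, and the job was handed in at about 7 s (no verdict was returned).

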